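# Lock a wire spool in the bayonet-slot bench holder

## Task

Clamp the green spool of copper wire in the grey bench holder: push the holder's red ball handle along the slot in the steel barrel, towards the spool, until it stops, then push it sideways round the corner and over to the end of the cross slot, so that the rubber pad is locked tight against the spool. Work by pushing the handle only; do not touch or lift the spool itself, and leave the coils, tin, cutters and tweezers round the holder where they are.

Things in the scene. Friction and masses are not known exactly. Their poses are not given: they have to be found in the camera images.
- holder: Spool holder fixed to the bench: grey base plate 84 x 224 x 10 mm. Origin: centre of its underside, on the bench top; z up, y along the holder, x across. A steel barrel, 34 mm diameter, lies along y: axis at x = 0, 52 mm above the origin, from y = -2 to +97 mm. The handle's 8 mm pin stands out of an L-shaped slot 11 mm wide in the barrel.
- slot_corner (a point): Corner of the L-slot: point on top of the barrel at holder x = 0, y = +31 mm, 69 mm high, where the pin stands when fully pushed. From here the long leg runs along the top of the barrel towards holder +y; the cross leg runs over and down the barrel's side towards holder +x.
- knob (a point): Centre of the red ball, 22 mm diameter, on the end of the handle, 58 mm from the barrel's axis. Handle upright: ball centre 110 mm above the bench, bare pin from 69 to 98 mm. Found at holder y = +64 to +76 mm; fully pushed at y = +31 mm. At the end of the cross slot it is at holder x = +47 mm, 86 mm above the bench.
- bolt (a joint): How far the bolt with the handle is slid along the barrel towards the spool (holder -y), in m: 0 = fully back, 0.045 = end of the long leg. Found at 0 to 0.012. Stays where it is left: about 4 N of friction, up to 8 N to push when the pad meets the spool. With the handle in the cross leg it cannot slide back below 0.042.
- handle (a joint): Angle of the handle about the barrel's axis, in rad: 0 = upright, growing as the ball goes over to holder +x and down; 0.95 = end of the cross leg. In the long leg it has only about 0.1 of play (it springs to 0.25 under 20 N on the ball); it turns only with the bolt past about 0.042. It stays where it is left; about 1 N at the ball turns it.
- pad (a joint): Spring travel of the rubber-faced pad (28 mm diameter) on the end of the bolt, in m: 0 = free, about 0.004 to 0.007 when it presses on the spool with the bolt home.
- spool_center (a point): Centre of the loose spool of copper wire with green flanges, 44 mm diameter, 34 mm long, lying along holder y in the saddle, its axis 52 mm high. Pressed against the brass stop its centre is at holder y = -65 mm; it is found 2 to 8 mm short of that and is slid there by the pad.
- spool: The same spool; origin in the plane of its end face towards the brass stop, about 5 mm off its axis; its z axis runs along the spool's axis.
- stop (a point): Centre of the face of the brass stop that the spool is pressed against: holder y = -82 mm, 52 mm high; it faces +y. The post behind it is 50 mm wide and 76 mm high. Between stop and barrel is the white V saddle for the spool (y = -80 to -36 mm, up to 45 mm high).
- coil_a: Bystander: small black-flanged coil (29 mm diameter, 16 mm high) in the blue tray; origin in its underside.
- coil_b: Bystander: small white-flanged coil (29 mm diameter, 16 mm high) in the blue tray; origin in its underside.
- coil_c: Bystander: small brown-flanged coil (29 mm diameter, 14 mm high) in the blue tray; origin in its underside.
- flux_tin: Bystander: flat beige tin, 52 mm diameter, 22 mm high; origin at the centre of its underside.
- side_cutters: Bystander: side cutters with orange handles, 136 mm long, 11 mm high, lying flat; origin at the centre of the underside.
- tweezers: Bystander: steel tweezers, 130 mm long, 9 mm high, lying; origin at the centre of the underside.
- winder_corner (a point): Near left upper corner of the tall beige coil winder that stands on the bench beyond and to the right of the holder: a solid block from the bench up to 400 mm, reaching from this point about 250 mm further away (world +x) and over 300 mm to the right (world -y). It never moves; keep arm and gripper clear of it.

How it is judged:
By the outcome, as a careful person would: the job done as asked, in the order asked, and still so for the second after the job is handed in, with the robot touching nothing.
It also fails if it takes over 42 s, if anything falls off the work surface, if the arm or the gripper's body presses on something with over 40 N, if the wrist force passes 120 N, or if a joint passes its speed limit or range.

## Robot

A 6-joint arm with a two-finger parallel gripper is mounted at the origin on a cart in front of the work surface, level with it; the furniture and walls round the work are solid. World frame = base frame: x ahead of the robot, y to its left, z up, the work surface at z = 0. Lengths are in mm, angles in degrees, forces in N, time in s.
With the tool pointing down it reaches from about 250 to 850 mm from the base axis. Payload 12.5 kg.
Tool frame: the origin (TCP) lies midway between the tips of the shut fingers; the grasp point (between the pads) lies 19 mm behind it; z points along the fingers, y is the direction in which the jaws open and shut (so a half turn about z gives the same grasp; the last joint's range is limited). The gripper opens to 93 mm and grips with 3 to 60 N. Pads are 15 mm wide; open, the fingers measure 128 mm over their backs; the gripper's body (75 mm by 188 mm) begins 65 mm behind the grasp point.
Start: joints at [-70.852, 20.094, 94.641, -0, 65.266, -4.847], TCP at [223.682, -502.444, 189.533] pointing down, gripper open.
Joint ranges: [-157.81, 157.81], [-45, 120.19], [0.68, 151.7], [-89.99, 269.99], [4.06, 180], [-164.3, 164.3]. Speed limits (degrees/s): [127.2, 127.2, 159.86, 180, 180, 180].

## Interface

Orientations are given as [roll, pitch, yaw] about the fixed x, y, z axes, in that order (R = Rz(yaw) Ry(pitch) Rx(roll)).
In Python, from station import arm, optics, hand_in gives the robot as it stands.
- The arm moves only by the tool arm_command, never from a script. Its argument "deltas" is a list of rows, each a list of 7 numbers: the shift along the tool's x, y, z each as a share of 0.04 m, from -1 to 1, then the turn, a rotation vector about the tool's x, y, z each as a share of 6 degrees, from -1 to 1, then the opening, from 0 (shut) to 1 (fully open). A call has 1 to 12 rows; each row shifts and turns the commanded pose from where the row before left it, along the tool's axes as they then stand; what a row does not reach is not made up. A row lasts 1/8 s, in which the tool goes at most 62.5 mm and 10.7 degrees, less where a joint would pass 70% of its speed; a pose out of reach is approached as far as the arm can. A call with a number of a shift or a turn outside -1 to 1 is refused whole. A call with a gripper value outside its range is refused whole. The fingers move at their own pace and stop on an object; "force" is the grip in N (left out, the last holds). Time passes only in rows, so rows that do not move let the fingers close. It gives the time, the measured TCP pose, the force and the opening at its end, in the units of the state.
- arm.get_state(): the state, without advancing time (a new reading comes with each control period).
- optics.camera(name): name is "side" or "top"; returns a dict with "frame" (384x512x3 uint8, red, green, blue), "depth" (384x512 float32, mm along the optical axis (not along the pixel's ray), 0 where there is no reading), "fx", "fy", "cx", "cy" (pixels), "R" (3x3) and "t" (3): a world point X has camera coordinates R X + t. Camera axes: x right, y down, z forward; pixel columns grow to the right and rows downward; lengths in mm; the calibration is good to about 2 mm. A picture is of the moment at which its call begins.
- hand_in(): hands the job in, once; it reports no verdict.
The state is a dict: "time": time; "joint_pos": joint angles; "qd": joint speeds; "effort": joint torques, N m; "ee_pos": TCP position; "ee_rot": TCP orientation; "contact_force": force on the tool from outside, world axes, zero at the start; "wrist_torque": the same for the moment, N m; "gripper_width": finger opening in mm.
Only numpy, scipy, OpenCV 4.12 (cv2) and the standard library are available. Lean on these libraries where they do the work, as an engineer would, in place of code of your own. Each camera call takes 0.05 s, during which the arm holds its last target. There are 200 camera calls.

## Working session

There is one attempt and no reset: what is moved stays moved. The work goes in short steps, Python scripts to look and compute and a tool call to move; the robot and the scene stay as the last step left them, time stands still between calls to the robot, and variables do not carry over. Pictures are saved under pics/ and viewed, about 8 in all and at most 12, crops included, and the job is handed in when it is done.

Besides the shell and the picture viewer there is one more tool, called after "Call:" by a JSON object that holds its "method" and its "body". arm_command: Moves the arm, as the interface text tells. Shift numbers are shares of 0.04 m and turn numbers shares of 6 degrees, none past 1 either way. Its arguments: {"type":"object","properties":{"deltas":{"type":"array"},"force":{"type":"number"}},"required":["deltas"]}

```bash
mkdir -p pics; cat > h.py <<'E'
import numpy as np, cv2
from station import arm, optics, hand_in
def snap(n,f):
    c=optics.camera(n); np.savez('pics/'+f+'.npz',**c); cv2.imwrite('pics/'+f+'.png',c['frame'][:,:,::-1]); return c
def world(c,u,v,d=None):
    d=c['depth'][int(round(v)),int(round(u))] if d is None else d
    p=np.array([(u-c['cx'])/c['fx']*d,(v-c['cy'])/c['fy']*d,d]); return c['R'].T@(p-c['t'])
def atz(c,u,v,z):
    r=np.asarray(c['R']).T@np.array([(u-c['cx'])/c['fx'],(v-c['cy'])/c['fy'],1]); o=-np.asarray(c['R']).T@c['t']
    return o+r*(z-o[2])/r[2]
def proj(c,X):
    p=np.asarray(c['R'])@X+c['t']; return c['fx']*p[0]/p[2]+c['cx'],c['fy']*p[1]/p[2]+c['cy']
E
python3 - <<'E'
from h import *
a=snap('side','s0');b=snap('top','t0')
cv2.imwrite('pics/both.png',cv2.resize(np.hstack([a['frame'],b['frame']])[:,:,::-1],(800,300)))
for c in(a,b):print(c['fx'],c['cx'],c['cy'],-np.array(c['R']).T@c['t'],np.round(c['R'],2).tolist())
s=arm.get_state();print({k:np.round(v,2).tolist() for k,v in s.items()})
E
```

```text
420.2181240808668 261.6192303787546 187.07122830353475 [  349.14155153 -1047.89013877   672.60566648] [[0.98, -0.21, 0.02], [-0.06, -0.35, -0.94], [0.2, 0.91, -0.35]]
447.2310899830303 249.20035206430268 194.5961782768377 [ 445.62245069   70.23003166 1622.3824291 ] [[-0.01, -1.0, -0.01], [-1.0, 0.02, -0.09], [0.09, 0.01, -1.0]]
{'time': 0.1, 'joint_pos': [-70.85, 20.12, 94.67, 0.0, 65.26, -4.85], 'qd': [-0.01, -0.02, -0.09, -0.01, -0.03, -0.06], 'effort': [0.0, -49.8, -28.57, 0.07, 0.02, -0.0], 'ee_pos': [223.58, -502.15, 189.06], 'ee_rot': [-179.94, -0.0, 24.0], 'contact_force': [-0.33, 0.06, -1.36], 'wrist_torque': [-0.03, -0.01, 0.03], 'gripper_width': 92.47}
```

View pics/t0.png

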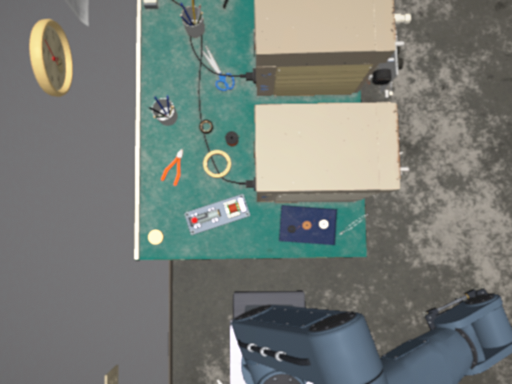

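View pics/s0.png

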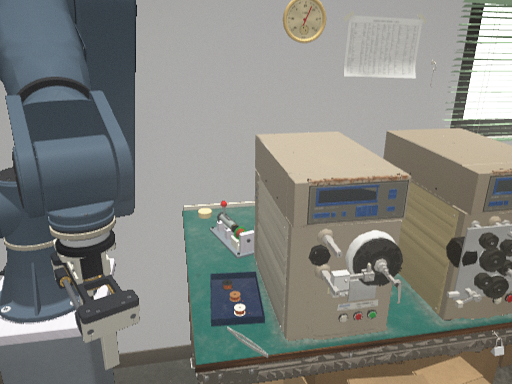

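The top view shows the holder around (217,215), with the ball at (194,220) and the spool at (236,208). The winder's near-left corner is about (256,192). In the side view the ball is at (223,204). I'll enlarge both.

```bash
python3 - <<'E'
from h import *
a=dict(np.load('pics/s0.npz'));b=dict(np.load('pics/t0.npz'))
A=cv2.resize(a['frame'][195:265,195:275],(640,560),interpolation=cv2.INTER_CUBIC)
B=cv2.resize(b['frame'][180:245,175:265],(720,520),interpolation=cv2.INTER_CUBIC)
cv2.imwrite('pics/sc.png',A[:,:,::-1]);cv2.imwrite('pics/tc.png',B[:,:,::-1])
# red blob centroids
for n,c,(x0,x1,y0,y1) in(('s',a,(215,235,197,212)),('t',b,(186,202,213,228))):
    f=c['frame'].astype(int);m=np.zeros(f.shape[:2],bool)
    m[y0:y1,x0:x1]=((f[...,0]-np.maximum(f[...,1],f[...,2]))>60)[y0:y1,x0:x1]
    v,u=np.nonzero(m);print(n,u.mean(),v.mean(),len(u),np.median(c['depth'][m]),atz(c,u.mean(),v.mean(),110),world(c,u.mean(),v.mean()))
# winder top corner
for u,v in((256,192),(258,188),(255,104)):print(u,v,atz(b,u,v,400),world(b,u,v))
E
```

```text
s 223.32142857142858 203.32142857142858 28 1427.3633 [504.50803411 275.61457845 110.        ] [503.29589469 265.28884912 114.38934124]
t 194.0 219.73529411764707 34 1505.6931 [505.89525849 271.55528264 110.        ] [505.3629261  269.77716815 123.3574358 ]
256 192 [567.9780526  62.2655949 400.       ] [607.3138943   59.7051251    7.01887803]
258 188 [578.94331622  56.59723796 400.        ] [578.27714548  56.66535759 406.10793668]
255 104 [815.49630061  61.21061983 400.        ] [ 9.36624006e+02  5.82569083e+01 -3.10480699e-01]
```

View pics/tc.png

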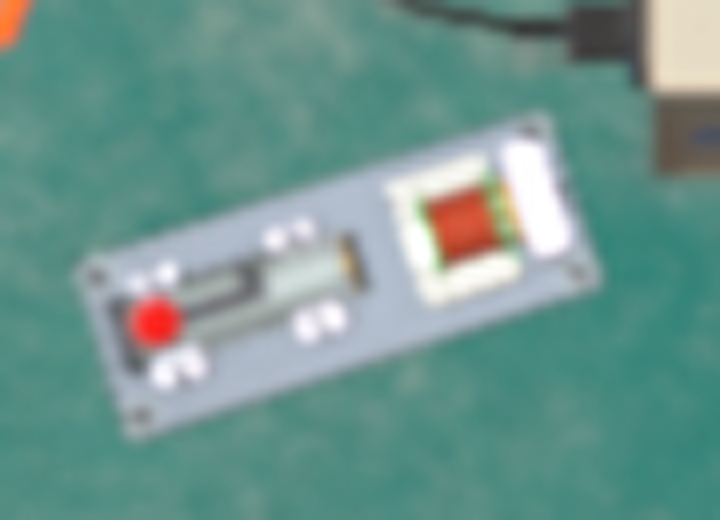

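View pics/sc.png

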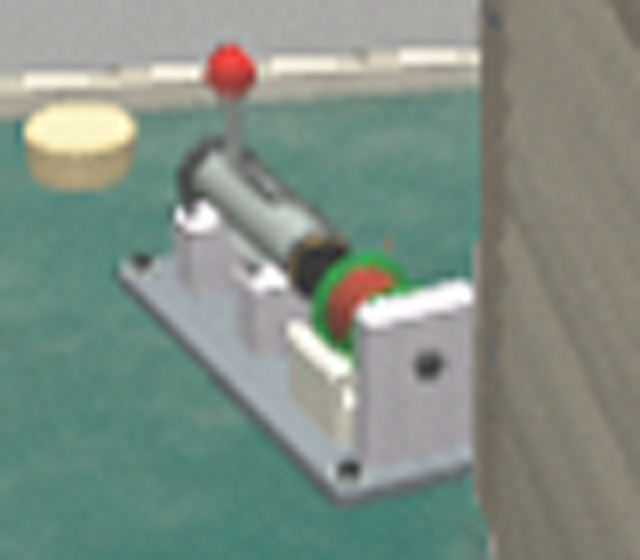

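In the top crop the plate corners are near (75,268), (545,112), (605,285) and (138,440), and the ball is at (157,322). The slot's cross leg starts near (255,270). The side crop shows the ball upright at (230,70).

```bash
python3 - <<'E'
from h import *
b=dict(np.load('pics/t0.npz'));a=dict(np.load('pics/s0.npz'))
P=[(75,268),(545,112),(605,285),(138,440)]
L=np.array([[42,112],[42,-112],[-42,-112],[-42,112]],float)
W=np.array([atz(b,175+(x+.5)/8-.5,180+(y+.5)/8-.5,10)[:2] for x,y in P])
Lc=L-L.mean(0);Wc=W-W.mean(0)
th=np.arctan2((Lc[:,0]*Wc[:,1]-Lc[:,1]*Wc[:,0]).sum(),(Lc*Wc).sum())
R=np.array([[np.cos(th),-np.sin(th)],[np.sin(th),np.cos(th)]])
print(np.degrees(th),W.mean(0),(W-W.mean(0)-Lc@R.T).round(1).tolist())
o=W.mean(0)
for k in([505.9,271.6],[504.5,275.6]):print('knob local',R.T@(np.array(k)-o))
# barrel far/near end px check: slot corner
print('corner world',o+R@[0,31], 'proj',[ (np.array(proj(b,np.r_[o+R@[x,y],z]))-[175,180]+.5)*8 for x,y,z in((0,31,69),(0,97,69),(0,-2,69),(0,-65,74),(0,70,110))])
print('side proj',[(np.array(proj(a,np.r_[o+R@[x,y],z]))-[195,195]+.5)*8 for x,y,z in((0,97,52),(0,-2,52),(0,70,110),(-42,-112,10),(-42,112,10))])
E
```

```text
17.75174941336437 [529.14885773 201.02442328] [[-0.5, 0.7], [-1.2, 0.9], [0.0, 0.4], [1.7, -2.0]]
knob local [-0.623872   74.30364863]
knob local [-0.73763958 78.54004532]
corner world [519.697163   230.54840449] proj [array([262.71855075, 292.30667401]), array([118.33849262, 340.76645951]), array([334.81536421, 268.1080682 ]), array([471.76320271, 221.21056764]), array([165.11288331, 317.22758836])]
side proj [array([216.38865089, 177.56175538]), array([316.10712606, 266.24304454]), array([240.5774194,  77.2070105]), array([344.82045176, 498.18024501]), array([116.79263942, 270.13673476])]
```

Call:
{"method": "arm_command", "body": {"deltas": [[0, -1, 0, 0, 0, 0, 0], [0, -1, 0, 0, 0, 0, 0], [0, -1, 0, 0, 0, 0, 0], [0, -1, 0, 0, 0, 0, 0], [1, 0, 0, 0, 0, -1, 0], [1, 0, 0, 0, 0, -1, 0], [1, 0, 0, 0, 0, -1, 0], [1, 0, 0, 0, 0, -1, 0], [1, 0, 0, 0, 0, -1, 0], [1, 0, 0, 0, 0, -1, 0], [1, 0, 0, 0, 0, -1, 0], [1, 0, 0, 0, 0, -1, 0]], "force": 20}}

```text
time: 1.6
ee_pos: [378.9, -135.2, 189.4]
ee_rot: [-180.0, -0.0, 72.2]
contact_force: [1.1, 0.2, -0.6]
gripper_width: 0.3
```

Call:
{"method": "arm_command", "body": {"deltas": [[1, 0, 0, 0, 0, -1, 0], [1, 0, 0, 0, 0, -1, 0], [1, 0, 0, 0, 0, -1, 0], [1, 0, 0, 0, 0, -1, 0], [1, 0, 0, 0, 0, -1, 0], [1, 0, 0, 0, 0, -1, 0], [0, 0, 0, 0, 0, 0, 0], [0, 0, 0, 0, 0, 0, 0]]}}

```text
time: 2.6
ee_pos: [390.8, 99.1, 189.4]
ee_rot: [-180.0, 0.0, 108.0]
contact_force: [0.0, 0.3, -0.1]
gripper_width: 0.5
```

Call:
{"method": "arm_command", "body": {"deltas": [[0.84, 0.82, 0, 0, 0, 0, 0], [0.84, 0.82, 0, 0, 0, 0, 0], [0.84, 0.82, 0, 0, 0, 0, 0], [0.84, 0.82, 0, 0, 0, 0, 0], [0.82, 0.82, 0, 0, 0, 0, 0], [0, 0, 0.84, 0, 0, 0, 0], [0, 0, 0.84, 0, 0, 0, 0], [0, 0, 0.84, 0, 0, 0, 0], [0, 0, 0, 0, 0, 0, 0], [0, 0, 0, 0, 0, 0, 0]]}}

```text
time: 3.85
ee_pos: [496.1, 308.8, 90.0]
ee_rot: [179.9, -0.0, 107.9]
contact_force: [-0.4, -0.6, 1.2]
gripper_width: 0.1
```

```bash
cat >> h.py <<'E'
th=np.radians(17.75);RH=np.array([[np.cos(th),-np.sin(th)],[np.sin(th),np.cos(th)]]);OH=np.array([529.1,201.0])
def show(f):
    a=snap('side',f+'s');b=snap('top',f+'t')
    A=cv2.resize(a['frame'][175:265,190:275],(566,600),interpolation=cv2.INTER_CUBIC);cv2.imwrite('pics/'+f+'c.png',A[:,:,::-1])
    s=arm.get_state();p=s['ee_pos'];print('t',s['time'],'local',RH.T@(np.array(p[:2])-OH),p[2],'F local',RH.T@np.array(s['contact_force'])[:2],s['contact_force'][2])
E
python3 -c "
from h import *
show('a')"
```

```text
t 3.95 local [  1.61347028 113.03586943] 90.32188969661357 F local [ 0.3630692  -0.98895967] 0.09367444100078293
```

View pics/ac.png

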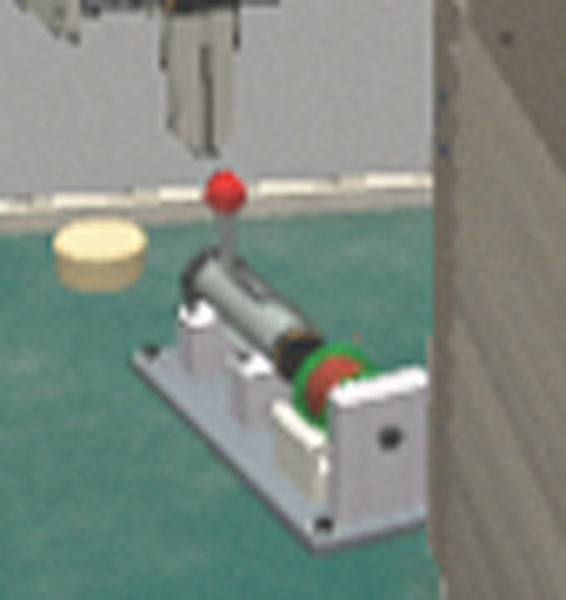

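The side crop shows the shut fingers, tips at about (205,155), behind and above the ball at (225,190). I'll check that against the projection before pushing.

```bash
python3 - <<'E'
from h import *
a=dict(np.load('pics/as.npz'))
f=lambda X:((np.array(proj(a,np.array(X)))-[190,175])*6.66).round(0)
print('tcp',f([496.1,308.8,90.3]),'ball',f([505.5,272.5,110]))
for z in(90,100,120,140,150): print(z,f([496.1,308.8,z]))
for u,v in((220,195),(222,197),(219,190),(223.5,203.5)):print(u,v,world(a,u,v))
E
```

```text
tcp [199. 200.] ball [225. 191.]
90 [199. 200.]
100 [198. 183.]
120 [198. 148.]
140 [197. 112.]
150 [197.  94.]
220 195 [496.26222646 299.27898551 131.90942645]
222 197 [503.57192055 303.74534827 122.18065989]
219 190 [493.49033399 302.39109273 149.41439782]
223.5 203.5 [502.92510002 257.06391868 117.18902642]
```

```bash
python3 - <<'E'
from h import *
a=dict(np.load('pics/as.npz'));s=dict(np.load('pics/s0.npz'));b=dict(np.load('pics/at.npz'))
for v in range(192,210):print(v,a['depth'][v,214:228].round(0).astype(int))
d=cv2.absdiff(a['frame'],s['frame']).max(2)
print(np.nonzero(d[150:240,210:232].max(1)>25)[0]+150)
A=cv2.resize(a['frame'][100:220,180:270],(600,800)[0:1]*1+(600,) if 0 else (450,600),interpolation=cv2.INTER_CUBIC)
B=cv2.resize(b['frame'][170:250,160:220],(350,467),interpolation=cv2.INTER_CUBIC);B=np.vstack([B,np.zeros((133,350,3),np.uint8)])
cv2.imwrite('pics/b.png',np.hstack([A,B])[:,:,::-1])
E
```

```text
192 [1668 1462 1446 1441 1449 1447 1449 1454 1451 1458 1457 1668 1669 1674]
193 [1673 1459 1446 1441 1449 1450 1451 1454 1456 1455 1458 1673 1682 1683]
194 [1667 1460 1450 1444 1449 1452 1445 1457 1458 1456 1455 1676 1675 1695]
195 [1674 1663 1450 1448 1449 1451 1452 1452 1457 1459 1464 1677 1688 1684]
196 [1670 1670 1667 1451 1441 1452 1459 1458 1452 1460 1673 1685 1676 1679]
197 [1677 1681 1674 1675 1453 1450 1456 1459 1461 1675 1678 1680 1684 1683]
198 [1671 1672 1680 1682 1684 1452 1452 1459 1462 1687 1684 1686 1689 1685]
199 [1669 1676 1675 1673 1675 1679 1681 1685 1687 1683 1687 1681 1684 1687]
200 [1676 1683 1681 1683 1686 1684 1676 1686 1671 1690 1687 1690 1682 1690]
201 [1676 1678 1679 1679 1684 1685 1681 1690 1432 1429 1429 1691 1687 1689]
202 [1683 1681 1684 1677 1687 1685 1683 1430 1424 1425 1433 1427 1696 1690]
203 [1683 1686 1689 1682 1686 1688 1686 1426    0 1422 1424 1431 1428 1680]
204 [1675 1668 1670 1664 1668 1671 1431 1428 1424 1421 1420 1421 1433 1670]
205 [1662 1663 1670 1666 1665 1664 1670 1426 1421 1426 1425 1429 1433 1671]
206 [1658 1664 1664 1660 1670 1671 1671 1434 1425 1430 1430 1428 1672 1671]
207 [1668 1669 1663 1666 1678 1670 1674 1674 1438 1437 1435 1433 1678 1672]
208 [1668 1671 1672 1668 1669 1670 1670 1671 1679 1435 1431 1678 1674 1671]
209 [1667 1668 1668 1663 1672 1665 1670 1673 1672 1440 1445 1667 1656 1670]
[150 151 152 153 154 155 156 157 158 159 160 161 162 163 164 165 166 167
 168 169 170 171 172 173 174 175 176 177 178 179 180 181 182 183 184 185
 186 187 188 189 190 191 192 193 194 195 196 197 198]
```

View pics/b.png

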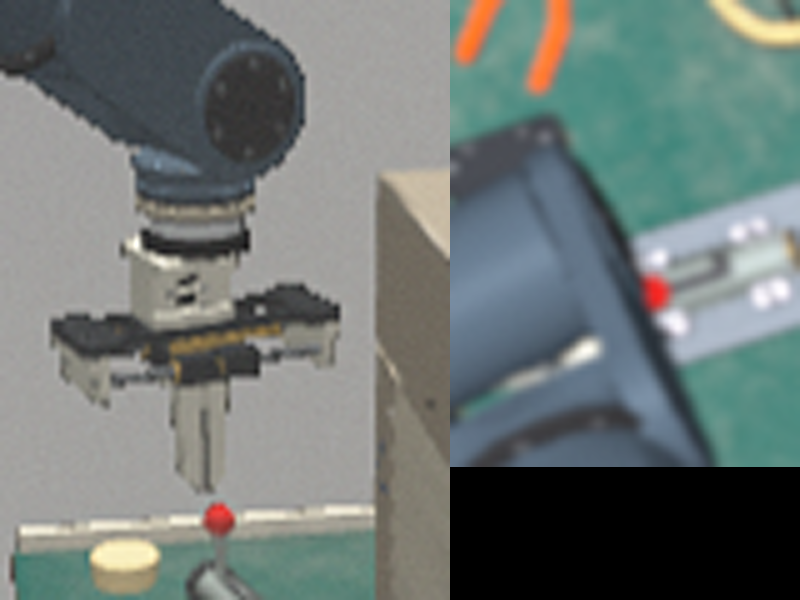

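The side crop shows the shut fingers ending at row 198, which is about z = 118, but the state gives z = 90. I'll test the same thing on the start picture.

```bash
python3 - <<'E'
from h import *
s=dict(np.load('pics/s0.npz'));t=dict(np.load('pics/t0.npz'))
d=np.array([np.cos(np.radians(-66)),np.sin(np.radians(-66))]);e=np.array([np.cos(np.radians(24)),np.sin(np.radians(24))])
for k in(46.5,64):
  for w in(-7.5,7.5):
    print(k,w,[np.round(proj(s,np.r_[np.array([223.6,-502.2])+k*d+w*e,z])) for z in(189,217)])
for v in range(330,375,4):print(v,s['depth'][v,100:124:3].round(0))
for u,v in((112,362),(112,364),(106,350)):print(u,v,world(s,u,v))
a=dict(np.load('pics/as.npz'))
# height map of gripper in a: min z of visible pts
vv,uu=np.mgrid[185:199,214:226];d=a['depth'][185:199,214:226];m=(d>1400)&(d<1500)
P=np.array([world(a,u,v,x) for u,v,x in zip(uu[m],vv[m],d[m])]);print(P[-12:].round(0))
st=arm.get_state();print(st['ee_pos'],st['joint_pos'],st['time'])
E
```

```text
46.5 -7.5 [array([107., 385.]), array([105., 369.])]
46.5 7.5 [array([118., 380.]), array([115., 365.])]
64 -7.5 [array([111., 393.]), array([109., 377.])]
64 7.5 [array([122., 388.]), array([120., 372.])]
330 [ 527.  529.  533.  535.  538.  540.  543. 1796.]
334 [ 531.  532.  535.  540.  564.  571. 1794. 1800.]
338 [ 574.  559.  562.  565.  567.  571. 1810. 1813.]
342 [1209.  563.  564.  569.  570.  572. 1811. 1814.]
346 [1199.  567.  566.  569.  573.  575. 1822. 1816.]
350 [1199.  572.  569.  569.  574.  576. 1835. 1827.]
354 [1194.  579.  571.  575.  577.  581.  584. 1839.]
358 [1194.  586.  574.  577.  580.  583.  586. 1835.]
362 [1191. 1233.  576.  578.  582.  586.  587. 1843.]
366 [1187. 1233.  579.  581.  585.  596. 1847. 1852.]
370 [1180. 1222. 1266. 1323. 1377. 1841. 1845. 1841.]
374 [1180. 1225. 1270. 1317. 1374. 1822. 1828. 1819.]
112 362 [ 248.53429005 -557.85286551  237.23241285]
112 364 [ 248.25204848 -558.22282147  234.1095445 ]
106 350 [ 243.77193924 -561.44278223  261.99946637]
[[500. 303. 127.]
 [503. 297. 129.]
 [507. 304. 126.]
 [489. 299. 125.]
 [492. 296. 126.]
 [496. 301. 124.]
 [500. 303. 123.]
 [504. 304. 122.]
 [492. 296. 122.]
 [496. 296. 122.]
 [500. 302. 119.]
 [503. 303. 119.]]
[496.17606122 309.14677674  90.3218897 ] [ 2.73643079e+01  3.02256125e+01  9.44882849e+01 -2.69123544e-03
  5.51465508e+01  9.40558016e+00] 3.95
```

The offset is the same in both pictures: the visible tips sit about 30 mm above the reported TCP. The ball itself can settle which is right. At reported z = 97 the visible tip would just clear the ball's top, while a real tip at 97 would push it.

Call:
{"method": "arm_command", "body": {"deltas": [[-0.2, -0.04, -0.17, 0, 0, 0, 0], [-0.2, 0, 0, 0, 0, 0, 0], [-0.1, 0, 0, 0, 0, 0, 0], [-0.1, 0, 0, 0, 0, 0, 0], [0, 0, 0, 0, 0, 0, 0]]}}

```text
time: 4.58
ee_pos: [501.1, 285.5, 95.4]
ee_rot: [-180.0, -0.0, 108.0]
contact_force: [0.4, -0.1, -0.3]
gripper_width: 0.6
```

Call:
{"method": "arm_command", "body": {"deltas": [[-0.05, 0, 0, 0, 0, 0, 0], [-0.05, 0, 0, 0, 0, 0, 0], [0, 0, 0, 0, 0, 0, 0]]}}

```text
time: 4.95
ee_pos: [502.3, 281.9, 95.5]
ee_rot: [-180.0, -0.0, 108.0]
contact_force: [0.4, 0.5, -1.7]
gripper_width: 0.6
```

```bash
python3 -c "
from h import *
show('c')"
```

```text
t 5.05 local [-0.88142245 85.28513215] 95.50609423304141 F local [0.34569884 0.30575517] -0.20223760501271057
```

View pics/cc.png

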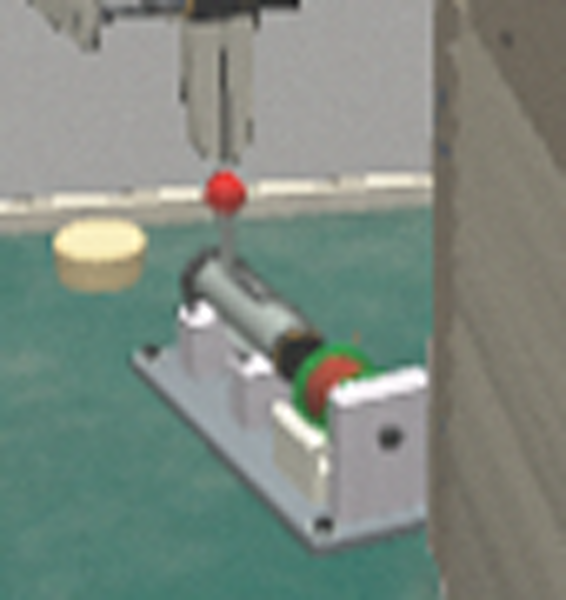

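No contact, and the ball hasn't moved: in the crop the finger tip (about (222,160)) sits above the ball (225,190). So the real tips are about 28 mm above the reported TCP. I'll correct for that: back off, lower to reported z = 62, then push.

Call:
{"method": "arm_command", "body": {"deltas": [[0.6, 0.02, 0, 0, 0, 0, 0], [0, 0, 0.84, 0, 0, 0, 0], [0, 0, 0, 0, 0, 0, 0], [-0.2, 0, 0, 0, 0, 0, 0], [-0.15, 0, 0, 0, 0, 0, 0], [-0.15, 0, 0, 0, 0, 0, 0], [-0.12, 0, 0, 0, 0, 0, 0], [-0.12, 0, 0, 0, 0, 0, 0], [0, 0, 0, 0, 0, 0, 0]]}}

```text
time: 6.18
ee_pos: [504.9, 276.4, 62.0]
ee_rot: [-180.0, 0.0, 108.0]
contact_force: [-0.3, 0.5, -0.2]
gripper_width: 0.1
```

```bash
python3 -c "
from h import *
show('d')"
```

```text
t 6.275 local [-0.33570991 79.3262395 ] 61.638828462118745 F local [-1.10507273 -0.1799355 ] 0.8885478473498327
```

View pics/dc.png

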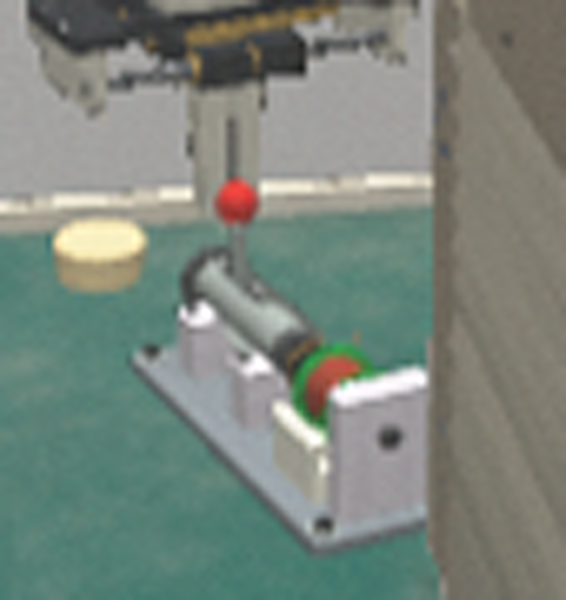

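The ball is now at (238,203) in the crop, about 15 mm along and still upright, with the finger behind it. I'll keep pushing and track the ball with image code.

Call:
{"method": "arm_command", "body": {"deltas": [[-0.12, 0, 0, 0, 0, 0, 0], [-0.12, 0, 0, 0, 0, 0, 0], [-0.12, 0, 0, 0, 0, 0, 0], [-0.12, 0, 0, 0, 0, 0, 0], [-0.1, 0, 0, 0, 0, 0, 0]]}}

```text
time: 6.9
ee_pos: [511.8, 254.6, 61.8]
ee_rot: [-180.0, -0.0, 108.0]
contact_force: [-2.8, 5.4, -1.0]
gripper_width: 0.7
```

```bash
cat >> h.py <<'E'
def ball(f):
    a=snap('side',f); m=np.zeros((384,512),bool); fr=a['frame'].astype(int)
    r=(fr[...,0]-np.maximum(fr[...,1],fr[...,2])>60)&(fr[...,0]>150); m[195:235,215:250]=r[195:235,215:250]
    n,l,st,ce=cv2.connectedComponentsWithStats(m.astype(np.uint8)); 
    from scipy.optimize import least_squares
    for k in range(1,n):
        if st[k,4]<8: continue
        u,v=ce[k]; w=atz(a,u,v,110); y=[RH.T@(w[:2]-OH)]
        # solve (y, angle) of ball on its circle
        g=lambda q:np.array(proj(a,np.r_[OH+RH@[58*np.sin(q[1]),q[0]],52+58*np.cos(q[1])]))-[u,v]
        s=least_squares(g,[31,0.3],x_scale=[10,.3]); print('ball px',ce[k].round(1),st[k,4],'local@110',y[0].round(1),'y,angle',s.x.round(2),'res',s.fun.round(1))
    s=arm.get_state();p=s['ee_pos'];print('t',s['time'],'tcp local',(RH.T@(np.array(p[:2])-OH)).round(1),round(p[2],1),'F',(RH.T@np.array(s['contact_force'])[:2]).round(1),round(s['contact_force'][2],1))
E
python3 -c "
from h import *
ball('e')"
```

```text
ball px [227.9 206.2] 26 local@110 [ 2.4 48.6] y,angle [4.874e+01 4.000e-02] res [0. 0.]
ball px [240.2 230.6] 14 local@110 [ -43.5 -133.1] y,angle [-113.89   -0.62] res [0. 0.]
t 6.95 tcp local [-0.2 55.9] 61.8 F [-0.8  4.6] -2.3
```

Call:
{"method": "arm_command", "body": {"deltas": [[-0.1, 0, 0, 0, 0, 0, 0], [-0.05, 0, 0, 0, 0, 0, 0], [0, 0, 0, 0, 0, 0, 0]]}}

```text
time: 7.32
ee_pos: [513.3, 250.2, 61.9]
ee_rot: [-180.0, -0.1, 108.0]
contact_force: [-4.6, 13.8, -1.1]
gripper_width: 0.4
```

```bash
python3 -c "
from h import *
ball('f')"
```

```text
ball px [228.5 206.8] 24 local@110 [ 2.  43.1] y,angle [4.314e+01 4.000e-02] res [-0.  0.]
ball px [240.2 230.6] 14 local@110 [ -43.5 -133.1] y,angle [-113.89   -0.62] res [0. 0.]
t 7.375 tcp local [-0.  51.7] 61.9 F [ 0.1 14.2] -2.0
```

Call:
{"method": "arm_command", "body": {"deltas": [[-0.05, 0, 0, 0, 0, 0, 0], [0, 0, 0, 0, 0, 0, 0]]}}

```text
time: 7.62
ee_pos: [513.5, 249.7, 62.0]
ee_rot: [180.0, -0.2, 107.9]
contact_force: [-6.4, 21.8, -0.2]
gripper_width: 0.4
```

```bash
python3 -c "
from h import *
ball('g')
a=dict(np.load('pics/g.npz'))
cv2.imwrite('pics/gc.png',cv2.resize(a['frame'][190:260,205:265],(600,700)[:1]+(600,) if 0 else (514,600),interpolation=cv2.INTER_CUBIC)[:,:,::-1])"
```

```text
ball px [228.5 206.8] 24 local@110 [ 2.  43.1] y,angle [4.314e+01 4.000e-02] res [-0.  0.]
ball px [240.2 230.6] 14 local@110 [ -43.5 -133.1] y,angle [-113.89   -0.62] res [0. 0.]
t 7.675 tcp local [ 0.  51.1] 62.0 F [-0.6 23.5] -1.4
```

View pics/gc.png

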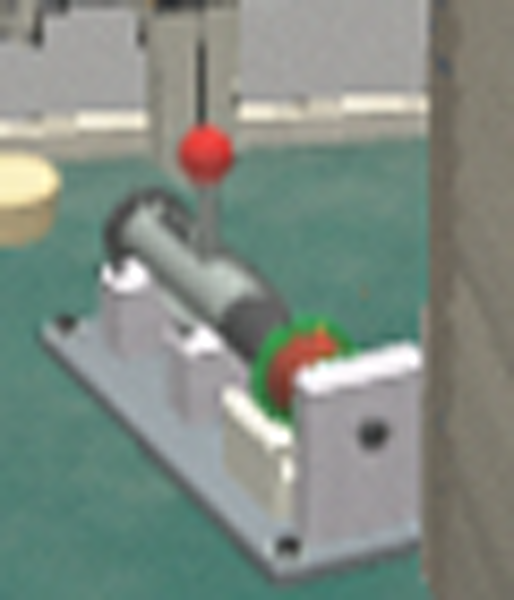

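At 23 N the ball doesn't move any further: it's at (206,153), the pin foot at (208,250), and the pad is against the green flange at about (255,345). I'll check the pin foot against the expected slot corner.

```bash
python3 - <<'E'
from h import *
a=dict(np.load('pics/g.npz'))
for y in(31,36,41,46):
  print(y,[((np.array(proj(a,np.r_[OH+RH@[0,y],z]))+.5-[205,190])*8.57).round(0).tolist() for z in(69,110)])
print('barrel end -2 top, 97 top, stop face top',[((np.array(proj(a,np.r_[OH+RH@[x,y],z]))+.5-[205,190])*8.57).round(0).tolist() for x,y,z in((0,-2,69),(0,97,69),(-25,-82,76),(25,-82,76))])
E
```

```text
31 [[215.0, 256.0], [214.0, 160.0]]
36 [[210.0, 251.0], [209.0, 156.0]]
41 [[204.0, 247.0], [203.0, 151.0]]
46 [[199.0, 242.0], [198.0, 147.0]]
barrel end -2 top, 97 top, stop face top [[253.0, 288.0], [145.0, 195.0], [288.0, 369.0], [409.0, 341.0]]
```

Call:
{"method": "arm_command", "body": {"deltas": [[0.5, 0, 0, 0, 0, 0, 0], [0, -1, 0, 0, 0, 0, 0], [0, -0.2, 0, 0, 0, 0, 0], [-0.85, 0, 0, 0, 0, 0, 0], [0, 0, 0.1, 0, 0, 0, 0], [0, 0, 0, 0, 0, 0, 0]]}}

```text
time: 8.43
ee_pos: [473.4, 219.2, 57.7]
ee_rot: [-180.0, 0.0, 108.0]
contact_force: [-0.1, -0.1, -0.4]
gripper_width: 0.8
```

```bash
python3 -c "
from h import *
ball('i')"
```

```text
ball px [228.5 206.8] 24 local@110 [ 2.  43.1] y,angle [4.314e+01 4.000e-02] res [-0.  0.]
ball px [240.2 230.6] 14 local@110 [ -43.5 -133.1] y,angle [-113.89   -0.62] res [0. 0.]
t 8.475 tcp local [-47.5  34.6] 57.8 F [-0.3  0.6] 0.6
```

Call:
{"method": "arm_command", "body": {"deltas": [[0, 0.35, 0, 0, 0, 0, 0], [0, 0.15, 0, 0, 0, 0, 0], [0, 0.12, 0, 0, 0, 0, 0], [0, 0.12, 0, 0, 0, 0, 0], [0, 0, 0, 0, 0, 0, 0]]}}

```text
time: 9.1
ee_pos: [501.6, 228.3, 57.9]
ee_rot: [180.0, -0.0, 108.0]
contact_force: [-0.3, 0.3, -0.1]
gripper_width: 0.3
```

```bash
python3 -c "
from h import *
ball('j')"
```

```text
ball px [232.  206.2] 23 local@110 [14.9 42.7] y,angle [48.43  0.31] res [-0.  0.]
ball px [240.2 230.6] 14 local@110 [ -43.5 -133.1] y,angle [-113.89   -0.62] res [0. 0.]
t 9.15 tcp local [-18.1  34.4] 57.9 F [1.8 1.2] -0.0
```

Call:
{"method": "arm_command", "body": {"deltas": [[0, 0.15, 0.03, 0, 0, 0, 0], [0, 0.15, 0.03, 0, 0, 0, 0], [0, 0.15, 0.03, 0, 0, 0, 0], [0, 0.12, 0.03, 0, 0, 0, 0], [0, 0.12, 0.02, 0, 0, 0, 0], [0, 0, 0, 0, 0, 0, 0]]}}

```text
time: 9.9
ee_pos: [527.9, 236.9, 52.2]
ee_rot: [180.0, -0.0, 108.0]
contact_force: [-0.6, -0.3, 0.3]
gripper_width: 0.6
```

```bash
python3 -c "
from h import *
ball('k')"
```

```text
ball px [239.2 208.1] 21 local@110 [28.9 16.7] y,angle [45.01  0.77] res [-0.7  0.9]
ball px [240.2 230.6] 14 local@110 [ -43.5 -133.1] y,angle [-113.89   -0.62] res [0. 0.]
t 9.95 tcp local [ 9.7 34.5] 52.4 F [0.8 0.2] 0.9
```

Call:
{"method": "arm_command", "body": {"deltas": [[0, 0.12, 0.02, 0, 0, 0, 0], [0, 0.1, 0.02, 0, 0, 0, 0], [0, 0, 0, 0, 0, 0, 0]]}}

```text
time: 10.32
ee_pos: [536.0, 239.5, 50.5]
ee_rot: [-180.0, 0.0, 108.0]
contact_force: [-1.1, 0.1, -1.1]
gripper_width: 0.3
```

```bash
python3 -c "
from h import *
ball('l')"
```

```text
ball px [241.4 210. ] 20 local@110 [28.3 -0.3] y,angle [28.23  0.77] res [-0.6  0.8]
ball px [240.2 230.6] 14 local@110 [ -43.5 -133.1] y,angle [-113.89   -0.62] res [0. 0.]
t 10.375 tcp local [18.3 34.6] 50.7 F [-1.3 -0. ] -0.7
```

Call:
{"method": "arm_command", "body": {"deltas": [[0, 0.06, 0, 0, 0, 0, 0], [0, 0, 0, 0, 0, 0, 0]]}}

```text
time: 10.62
ee_pos: [538.5, 240.3, 51.0]
ee_rot: [180.0, -0.0, 108.0]
contact_force: [-1.3, -0.0, -0.2]
gripper_width: 0.4
```

```bash
python3 -c "
from h import *
ball('m')"
```

```text
ball px [241.9 210.9] 21 local@110 [26.6 -7.2] y,angle [22.82  0.77] res [-0.4  0.5]
ball px [240.2 230.6] 14 local@110 [ -43.5 -133.1] y,angle [-113.89   -0.62] res [0. 0.]
t 10.675 tcp local [20.9 34.6] 50.9 F [-0.3 -0.1] 0.5
```

Call:
{"method": "arm_command", "body": {"deltas": [[0, 0.06, 0, 0, 0, 0, 0], [0, 0.04, 0, 0, 0, 0, 0], [0, 0, 0, 0, 0, 0, 0]]}}

```text
time: 11.05
ee_pos: [539.9, 240.8, 50.4]
ee_rot: [-179.7, 0.0, 108.0]
contact_force: [-11.8, -4.4, 5.9]
gripper_width: 0.6
```

```bash
python3 -c "
from h import *
ball('n')
a=dict(np.load('pics/n.npz'))
for q in(.75,.85,.9,.95):print(q,[np.round(proj(a,np.r_[OH+RH@[58*np.sin(q),y],52+58*np.cos(q)]),1) for y in (32,37)])"
```

```text
ball px [242.2 211.1] 19 local@110 [26.9 -9.2] y,angle [20.51  0.77] res [-0.4  0.5]
ball px [240.2 230.6] 14 local@110 [ -43.5 -133.1] y,angle [-113.89   -0.62] res [0. 0.]
t 11.1 tcp local [22.4 34.6] 50.4 F [-13.2  -0.6] 5.4
0.75 [array([240. , 210.2]), array([239.3, 209.6])]
0.85 [array([241. , 211.1]), array([240.4, 210.5])]
0.9 [array([241.5, 211.6]), array([240.9, 211. ])]
0.95 [array([242. , 212.1]), array([241.3, 211.6])]
```

Force has risen to 13 N, and the ball is where the end of the cross slot projects. One more small nudge to confirm, then I'll retreat and look.

Call:
{"method": "arm_command", "body": {"deltas": [[0, 0.04, 0, 0, 0, 0, 0], [0, 0, 0, 0, 0, 0, 0]]}}

```text
time: 11.35
ee_pos: [540.1, 240.8, 50.2]
ee_rot: [-179.5, 0.0, 108.0]
contact_force: [-18.5, -6.2, 8.2]
gripper_width: 0.9
```

```bash
python3 -c "
from h import *
ball('o')"
```

```text
ball px [242.3 211. ] 18 local@110 [27.4 -9. ] y,angle [20.14  0.77] res [-0.5  0.6]
ball px [240.2 230.6] 14 local@110 [ -43.5 -133.1] y,angle [-113.89   -0.62] res [0. 0.]
t 11.4 tcp local [22.7 34.6] 50.2 F [-19.1  -0.1] 7.9
```

Call:
{"method": "arm_command", "body": {"deltas": [[0, -0.5, 0, 0, 0, 0, 0], [0, -1, 0, 0, 0, 0, 0], [0, -1, -0.8, 0, 0, 0, 0], [0, -1, -1, 0, 0, 0, 0], [0, -1, -1, 0, 0, 0, 0], [0, -0.5, -0.5, 0, 0, 0, 0], [-1, 0, 0, 0, 0, 0, 0], [-1, 0, 0, 0, 0, 0, 0], [-1, 0, 0, 0, 0, 0, 0], [-1, 0, 0, 0, 0, 0, 0], [0, 0, 0, 0, 0, 0, 0], [0, 0, 0, 0, 0, 0, 0]]}}

```text
time: 12.9
ee_pos: [402.8, 28.2, 182.9]
ee_rot: [180.0, 0.0, 108.0]
contact_force: [-0.3, 0.7, 0.3]
gripper_width: 0.5
```

```bash
python3 -c "
from h import *
ball('p')
a=dict(np.load('pics/p.npz'));b=snap('top','pt');b0=dict(np.load('pics/t0.npz'))
A=cv2.resize(a['frame'][190:260,205:265],(400,467),interpolation=cv2.INTER_CUBIC)
B=cv2.resize(b['frame'][185:245,180:260],(400,300),interpolation=cv2.INTER_CUBIC);B=np.vstack([B,cv2.resize(b['frame'][130:260,130:370],(400,167))[:167]])
cv2.imwrite('pics/pc.png',np.hstack([A,B])[:,:,::-1])"
```

```text
ball px [241.7 210.8] 22 local@110 [26.3 -6.8] y,angle [23.55  0.77] res [-0.4  0.5]
ball px [240.2 230.6] 14 local@110 [ -43.5 -133.1] y,angle [-113.89   -0.62] res [0. 0.]
t 12.95 tcp local [-173.  -125.7] 182.9 F [-0.1  0.8] -0.1
```

View pics/pc.png

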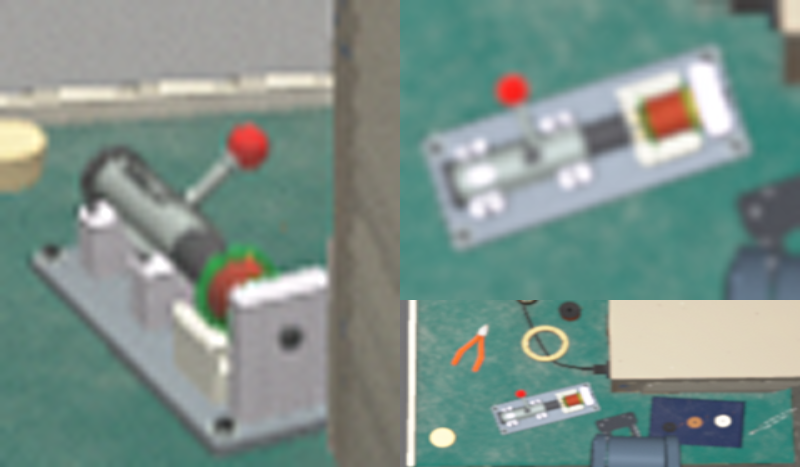

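The ball has gone over to holder +x: (248,147) in the side crop, (512,90) in the top crop. The pad rod is out against the spool, and the bystanders look unmoved. I'll measure the ball and the spool in the top view.

```bash
python3 - <<'E'
from h import *
b=dict(np.load('pics/pt.npz'));b0=dict(np.load('pics/t0.npz'))
def red(c,x0,x1,y0,y1):
    f=c['frame'].astype(int);m=(f[...,0]-np.maximum(f[...,1],f[...,2])>60)[y0:y1,x0:x1];v,u=np.nonzero(m);return u.mean()+x0,v.mean()+y0
u,v=red(b,195,210,197,210)
for z in(86,90,95):print(z,(RH.T@(atz(b,u,v,z)[:2]-OH)).round(1), 'expected x',round(float(np.sqrt(58**2-(z-52)**2)),1))
for c in(b0,b):
    u,v=red(c,225,245,200,216);print('spool',(RH.T@(atz(c,u,v,70)[:2]-OH)).round(1))
E
```

```text
86 [49.  32.6] expected x 47.0
90 [48.6 32.2] expected x 43.8
95 [48.  31.8] expected x 38.9
spool [  0.1 -61.1]
spool [ -0.3 -63.5]
```

```bash
python3 -c "
from h import *
print(hand_in())"
```

```text
the job is handed in; nothing more can be done
None
```

The spool is clamped and the job is handed in at about 13 s of robot time. `hand_in()` gives no verdict, so this rests on my own checks.

**What I did:** I worked with shut fingers, pushing only the red handle. The first push ran along the slot until it stopped: force rose to about 23 N and the ball no longer moved. It stayed there when I backed off. The second push went sideways round the corner to the end of the cross slot. Force rose to about 19 N across and 8 N vertical, again with no further movement. Then I retreated clear of everything.

**Last checks:**
- **Ball:** the top view put it at holder (49, 33) mm at 86 mm height. The end of the cross slot should be (47, 31), so it agrees within calibration.
- **Spool:** it slid about 2.4 mm towards the stop, to about y = -63.5 mm. The nominal pressed position is -65 mm. The pad looks pressed against the spool in the picture.
- **Bystanders:** by eye, the tin, cutters, tweezers and coils look unmoved, but I didn't measure them. The arm hid part of the tray area.
- **Forces:** the highest wrist force I read was about 24 N, and it was near zero after retreating.

**What disagreed:**
- **Finger tips:** they are really about 28 mm above the reported TCP. I saw this in two pictures and confirmed it by passing over the ball without contact, then corrected the heights before pushing.
- **Side camera:** its ball positions along the holder ran roughly 5–12 mm off. I relied on force and the top view for the end positions instead.

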